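# Unpin the wash-test slide and hold it up for reading, label up

## Robot

A 6-joint arm with a two-finger parallel gripper is mounted at the origin on the work surface; the furniture and walls round the work are solid. World frame = base frame: x ahead of the robot, y to its left, z up, the work surface at z = 0. Lengths are in m, angles in rad, forces in N, time in s.
With the tool pointing down it reaches from about 0.3 to 0.875 m from the base axis. Payload 6.4 kg.
Tool frame: the origin (TCP) lies at the very end of the fingers, on their centre line; the grasp point (between the pads) lies 19 mm behind it; z points along the fingers, y is the direction in which the jaws open and shut (so a half turn about z gives the same grasp; the last joint's range is limited). The gripper opens to 85 mm and grips with 20 to 120 N. Pads are 22 mm wide; open, the fingers measure 114 mm over their backs; the gripper's body (76 mm by 85 mm) begins 54 mm behind the grasp point. The pads swing forward as they close: fully open they stand 13 mm farther back than shut.
Start: joints at [1.083, 0.181, 1.607, -0, 1.354, -0.206], TCP at [0.16, 0.552, 0.231] pointing down, gripper open.
Joint ranges: [-2.99, 2.99], [-0.89, 2.07], [0.3, 2.58], [-1.14, 4.28], [0, 2.63], [-3.12, 3.12]. Speed limits (rad/s): [2.57, 2.57, 3.01, 3.14, 3.14, 3.14].

## Interface

Orientations are given as a unit quaternion [w, x, y, z].
In Python, from cell import manip gives the robot as it stands.
- The arm moves only by the shell command python3 -m creep 'ROWS'. ROWS is a JSON object of lists of equal length, an entry for each row: "translation": the shift along the tool's x, y, z in cm, a list of three; "spin": the turn about the tool's z in rad; "grip": the gripper's target within -1 to 1 (shut at 1, half-way at 0, fully open at -1). In form: {"translation": [[dx, dy, dz], ...], "spin": [spin, ...], "grip": [grip, ...]}. A call has 1 to 12 rows; each row shifts and turns the commanded pose from where the row before left it, along the tool's axes as they then stand; what a row does not reach is not made up. A row lasts 1/12 s, in which the tool goes at most 41.7 mm and 7.16 degrees, less where a joint would pass 70% of its speed; a pose out of reach is approached as far as the arm can. A call is refused whole if a number of a shift passes 4.17 or a number of a turn 0.125, either way. A call with a gripper value outside its range is refused whole. The fingers move at their own pace and stop on an object; the grip force is fixed at half the most. Time passes only in rows, so rows that do not move let the fingers close. It gives the time, the measured TCP pose, the force and the opening at its end, in the units of the state.
- manip.get_state(): the state, without advancing time (a new reading comes with each control period).
- manip.capture(name): name is "side" or "top"; returns (picture, depth): 384x512x3 uint8, red, green, blue; 384x512 float32, m along the optical axis (not along the pixel's ray), 0 where there is no reading.
- manip.camera_params(name): a dict with "vertical_fov" (degrees; the focal length in pixels is half the picture's height over the tangent of half this angle, whatever the lens; pixels are square), "cx", "cy" (the principal point, pixels), "eye" and "rotation" of the camera in the world. Camera axes: x right, y down, z forward; pixel columns grow to the right and rows downward; lengths in m; the calibration is good to about 2 mm. A picture is of the moment at which its call begins. camera_params takes no time and is no camera call.
- manip.job_done(): hands the job in, once; it reports no verdict.
The state is a dict: "t": time; "q": joint angles; "qd": joint speeds; "tau": joint torques, N m; "tcp_pos": TCP position; "eef_rot": TCP orientation; "force": force on the tool from outside, world axes, zero at the start; "wrist_torque": the same for the moment, N m; "width": finger opening in m.
Only numpy, scipy, OpenCV 4.12 (cv2) and the standard library are available. Lean on these libraries where they do the work, as an engineer would, in place of code of your own. Each camera call takes 0.05 s, during which the arm holds its last target. There are 200 camera calls.

## Task

The slide holder has been through the dish machine: draw its pin, lay the pin in the holder's side notch and let go of it, so that the slide under it is free. Lift that slide out by its plain end, the end without the corner notch, and finish still holding it well clear of the holder (about 20 cm above the counter), tipped back from upright by 45 degrees or more so that its label face looks up. Leave the reference slide standing in the rear slot and do not disturb the things around.

Things in the scene. Friction and masses are not known exactly. Their poses are not given: they have to be found in the camera images.
- holder: stainless slide holder, fixed to the counter; its place and yaw vary. Base plate 114 x 128 mm, and a wing at -y with the pin's side notch. Origin on the counter under the middle of the front slot; x from the pin's knob over the front slot to the rear slot, y along the slots, z up. At the start each slide stands in a slot with its label face to +x or -x of the holder.
- front_slot (a point): middle of the front slot's floor, 9 mm above the counter, holder's axes. End pockets up to 29 mm above the counter hold both slide ends (1.3 mm play each face, 1.6 mm each end); a standing slide's top is 65 mm above the counter. Two ears, 22 mm wide along y, 4 mm thick, centred at x = -15 and 15 mm, rise to 84 mm at mid-length and carry the pin over the slide.
- rear_slot (a point): middle of the rear slot's floor, 9 mm above the counter, 62 mm behind the front slot, holder's axes; same pockets, no ears, no pin. The reference slide stands here and stays. Between the two slides is 54 mm of free space. The tiled wall rises 60 to 100 mm behind this slot, so mind the wrist there.
- pin_notch (a point): side notch: where the middle of the parked pin's shank should lie, 44 mm above the counter, holder's axes. Two forked lips at x = -13 and 13 mm, 4 mm thick; notch 12 mm wide, floor 40 mm above the counter, flaring to 19 mm at its top at 58 mm. The pin lies along the holder's x, knob to -x; it may lie up to 12 mm farther toward -x or 4 mm toward +x.
- pin_knob (a point): black knob of the retaining pin: 18 mm diameter, 26 mm long. Point: its centre on the pin's axis, 72 mm above the counter at the start; x along the pin from knob to tip. It sticks out to the holder's -x, with free space round it, and is pinched across from above; a 9 mm neck and a 13 mm wide collar lie between it and the front ear.
- pin_shank (a point): middle of the pin's steel shank, 43 mm from the knob's centre, same axes. Shank 8 mm in diameter from the collar at x = -19.5 mm to the bevelled tip at x = 40 mm, loose in 9.6 mm bores of the two ears; free of them when drawn 58 mm straight toward -x. It passes 3 mm over the slide's top edge and bars it.
- slide_a_center (a point): wash-test slide, white moulded frame, 100 mm long, 56 mm high as it stands on a long edge, 8 mm thick, 60 g; its twin is slide_b. Which one stands in the front, pinned slot changes. Point: its centre, 28 mm below the top edge. x points out of the label face, y to the notched frosted end (ends at y = +-50 mm), z up to the notched long edge. The plain end is at y = -50 mm.
- slide_b_center (a point): wash-test slide, white moulded frame, 100 mm long, 56 mm high as it stands on a long edge, 8 mm thick, 60 g; its twin is slide_a. Which one stands in the front, pinned slot changes. Point: its centre, 28 mm below the top edge. x points out of the label face, y to the notched frosted end (ends at y = +-50 mm), z up to the notched long edge. The plain end is at y = -50 mm.
- slide_a: same slide and axes; origin in the middle of its lower edge. A 10 x 10 mm square notch is cut from the upper corner at the frosted end. Only the label face has the frosted (matt, greyish) field, 30 mm long at the notched end, and a steel strip; the back is plain with two ribs. Label face toward you, notch up: notch and frosted end are on your right.
- slide_b: same slide and axes; origin in the middle of its lower edge. A 10 x 10 mm square notch is cut from the upper corner at the frosted end. Only the label face has the frosted (matt, greyish) field, 30 mm long at the notched end, and a steel strip; the back is plain with two ribs. Label face toward you, notch up: notch and frosted end are on your right.
- pin: the retaining pin, 50 g; origin at the middle of its shank, same axes as pin_shank
- glass_9: small tapered drinking glass, 48 mm across, 61 mm high, a bystander left of the holder; origin under its base
- mug_3: upturned off-white mug, 64 x 91 mm, 50 mm high, a bystander left of the holder; origin under its middle. The tall pre-rinse tap with its hanging hand spray stands just left of it: keep the arm clear
- spoon_1: table spoon lying flat, 195 x 42 mm, 15 mm high, a bystander at the right of the counter; origin under its middle

How it is judged:
On the way:
1. the pin lies in the holder's side notch, let go, both slides still standing in their slots (x of pin_shank in the frame of pin_notch between -0.017 and 0.009 m and y of pin_shank in the frame of pin_notch between -0.006 and 0.006 m and z of pin_shank in the frame of pin_notch between -0.005 and 0.005 m and angle between the x axis of pin_shank and the x axis of holder, either way round below 0.15 rad and contact force between the fingers and pin below 0.1 N and ((x of slide_a_center in the frame of holder between -0.006 and 0.006 m and y of slide_a_center in the frame of holder between -0.008 and 0.008 m and z of slide_a_center in the frame of holder between 0.03 and 0.044 m and angle between each of slide_a_center, slide_b_center's own z axis and vertical below 0.2 rad and x of slide_b_center in the frame of holder between 0.056 and 0.068 m and y of slide_b_center in the frame of holder between -0.008 and 0.008 m and z of slide_b_center in the frame of holder between 0.03 and 0.044 m) or (x of slide_b_center in the frame of holder between -0.006 and 0.006 m and y of slide_b_center in the frame of holder between -0.008 and 0.008 m and z of slide_b_center in the frame of holder between 0.03 and 0.044 m and angle between each of slide_b_center, slide_a_center's own z axis and vertical below 0.2 rad and x of slide_a_center in the frame of holder between 0.056 and 0.068 m and y of slide_a_center in the frame of holder between -0.008 and 0.008 m and z of slide_a_center in the frame of holder between 0.03 and 0.044 m))), for 0.2 s.
At the end, for the whole second after the job is handed in: pin in the side notch, let go (6 mm sideways, 5 mm in height); the slide that was pinned held still, centre at least 150 mm up, gripped over 12 mm from its middle toward the plain end, label face within 57 degrees of straight up; the other slide in the rear slot (x of pin_shank in the frame of pin_notch between -0.017 and 0.009 m and y of pin_shank in the frame of pin_notch between -0.006 and 0.006 m and z of pin_shank in the frame of pin_notch between -0.005 and 0.005 m and angle between the x axis of pin_shank and the x axis of holder, either way round below 0.15 rad and contact force between the fingers and pin below 0.1 N and ((height (world z) of slide_a_center above 0.15 m and angle between slide_a_center's own x axis and vertical below 1 rad and y of the grasp point in the frame of slide_a_center below -0.012 m and distance between the grasp point and slide_a_center below 0.075 m and contact force between the fingers and slide_a above 2 N and contact force between slide_a and holder below 0.1 N and linear speed of slide_a below 0.03 m/s and x of slide_b_center in the frame of holder between 0.056 and 0.068 m and y of slide_b_center in the frame of holder between -0.008 and 0.008 m and z of slide_b_center in the frame of holder between 0.03 and 0.044 m and angle between slide_b_center's own z axis and vertical below 0.2 rad) or (height (world z) of slide_b_center above 0.15 m and angle between slide_b_center's own x axis and vertical below 1 rad and y of the grasp point in the frame of slide_b_center below -0.012 m and distance between the grasp point and slide_b_center below 0.075 m and contact force between the fingers and slide_b above 2 N and contact force between slide_b and holder below 0.1 N and linear speed of slide_b below 0.03 m/s and x of slide_a_center in the frame of holder between 0.056 and 0.068 m and y of slide_a_center in the frame of holder between -0.008 and 0.008 m and z of slide_a_center in the frame of holder between 0.03 and 0.044 m and angle between slide_a_center's own z axis and vertical below 0.2 rad))); the arm keeps its last pose, push and grip.
It fails at once if the small glass was pushed about or tipped (distance of glass_9 from where it was at the start of the episode above 0.03 m or angle between glass_9's own z axis and vertical above 0.5 rad).
It fails at once if the mug was pushed about or tipped (distance of mug_3 from where it was at the start of the episode above 0.03 m or angle between mug_3's own z axis and vertical above 0.5 rad).
It fails at once if the spoon was pushed about or tipped (distance of spoon_1 from where it was at the start of the episode above 0.03 m or angle between spoon_1's own z axis and vertical above 0.5 rad).
It also fails if it takes over 58 s, if anything falls off the work surface, if the arm or the gripper's body presses on something with over 40 N, if the wrist force passes 120 N, or if a joint passes its speed limit or range.

## Working session

There is one attempt and no reset: what is moved stays moved. The work goes in short steps, Python scripts to look and compute and a shell command to move; the robot and the scene stay as the last step left them, time stands still between calls to the robot, and variables do not carry over. Pictures are saved under pics/ and viewed, about 8 in all and at most 12, crops included, and the job is handed in when it is done.

```bash
mkdir -p pics; ls; python3 - <<'E'
from cell import manip
import cv2,numpy as np
s=manip.get_state();print({k:np.round(v,3) for k,v in s.items()})
for n in("side","top"):
    p,d=manip.capture(n);cv2.imwrite(f"pics/{n}0.png",cv2.cvtColor(p,cv2.COLOR_RGB2BGR));np.save(f"pics/{n}0.npy",d)
    c=manip.camera_params(n);print(n,c)
a=cv2.imread("pics/side0.png");b=cv2.imread("pics/top0.png");
E
```

```text
pics
{'t': np.float64(0.0), 'q': array([ 1.083,  0.182,  1.608,  0.   ,  1.354, -0.206]), 'qd': array([ 0.001,  0.   , -0.001,  0.   ,  0.001, -0.003]), 'tau': array([ 2.0000e-03, -4.4487e+01, -3.5134e+01, -0.0000e+00,  9.0000e-03,
       -0.0000e+00]), 'tcp_pos': array([0.16 , 0.552, 0.23 ]), 'eef_rot': array([-0.   ,  0.14 ,  0.99 , -0.001]), 'force': array([-0.058, -0.379,  0.302]), 'wrist_torque': array([0.051, 0.021, 0.101]), 'width': np.float64(0.086)}
side {'vertical_fov': 43.2309099631985, 'cx': 257.4212939355032, 'cy': 198.73016704799332, 'eye': array([-0.29364986, -0.22440968,  0.93684576]), 'rotation': array([-0.30207283,  0.71552403, -0.58538189,  0.23260569])}
top {'vertical_fov': 54.725620050914294, 'cx': 258.5860088669928, 'cy': 195.32996794646516, 'eye': array([ 0.4498262 , -0.03502005,  0.94223007]), 'rotation': array([ 0.0322395 , -0.70526618,  0.70725627, -0.03672586])}
```

View pics/side0.png

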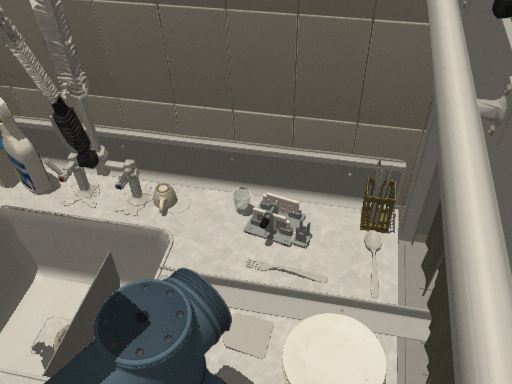

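View pics/top0.png

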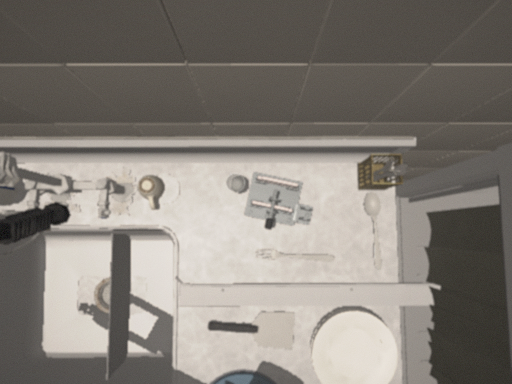

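The side view shows the holder near (278,220). In the top view it is near (273,200), with the knob at (270,223) toward the robot and the wing at (304,213) to the right. The glass is at (237,184) in the top view. I'll crop in.

```bash
cat > h.py <<'E'
import numpy as np,cv2
from scipy.spatial.transform import Rotation as R
from cell import manip
def cam(n):
    c=manip.camera_params(n);w,x,y,z=c["rotation"]
    return c["eye"],R.from_quat([x,y,z,w]).as_matrix(),192/np.tan(np.radians(c["vertical_fov"]/2)),c["cx"],c["cy"]
def ray(n,u,v):
    e,M,f,cx,cy=cam(n);return e,M@np.array([(u-cx)/f,(v-cy)/f,1.])
def onz(n,u,v,z):
    e,d=ray(n,u,v);return e+d*(z-e[2])/d[2]
def proj(n,p):
    e,M,f,cx,cy=cam(n);q=(np.asarray(p)-e)@M;return np.c_[cx+f*q[...,0]/q[...,2],cy+f*q[...,1]/q[...,2]]
def cloud(n,d):
    e,M,f,cx,cy=cam(n);v,u=np.mgrid[:384,:512]
    return e+np.stack([(u-cx)/f*d,(v-cy)/f*d,d],-1)@M.T
def snap(tag,boxes,s=7):
    out=[]
    for n,(x,y,w,h) in boxes.items():
        p,d=manip.capture(n);np.save(f"pics/{n}{tag}.npy",d);cv2.imwrite(f"pics/{n}{tag}.png",p[...,::-1])
        out.append(cv2.resize(p[y:y+h,x:x+w,::-1],(400,int(h*400/w)),interpolation=cv2.INTER_CUBIC))
    H=max(o.shape[0] for o in out)
    cv2.imwrite(f"pics/c{tag}.png",np.hstack([cv2.copyMakeBorder(o,0,H-o.shape[0],0,0,0) for o in out]))
E
python3 - <<'E'
from h import *
a=cv2.imread("pics/side0.png")[180:260,230:330];b=cv2.imread("pics/top0.png")[160:240,225:325]
cv2.imwrite("pics/c0.png",np.vstack([cv2.resize(np.hstack([a,b]),(800,320),interpolation=cv2.INTER_CUBIC)]))
for n,(x,y,w,h) in {"side":(230,180,100,80),"top":(225,160,100,80)}.items():
    d=np.load(f"pics/{n}0.npy");P=cloud(n,d)[y:y+h,x:x+w];
    print(n,"counter z",np.median(P[...,2]),"n",(P[...,2]>.03).sum())
    m=((P[...,2]>.004)&(P[...,2]<.11)).astype(np.uint8)
    # height map
    z=np.clip(P[...,2]/.09,0,1)*255
    cv2.imwrite(f"pics/z{n}.png",z)
i=[cv2.resize(cv2.imread(f"pics/z{n}.png"),(400,320),interpolation=cv2.INTER_NEAREST) for n in("side","top")]
cv2.imwrite("pics/c0.png",np.vstack([cv2.imread("pics/c0.png")[:300],np.hstack(i)[:300]]))
E
```

```text
side counter z 0.005731825111444988 n 1889
top counter z 0.0012071560371454404 n 830[ WARN:0@0.415] global loadsave.cpp:1063 imwrite_ Unsupported depth image for selected encoder is fallbacked to CV_8U.
```

View pics/c0.png

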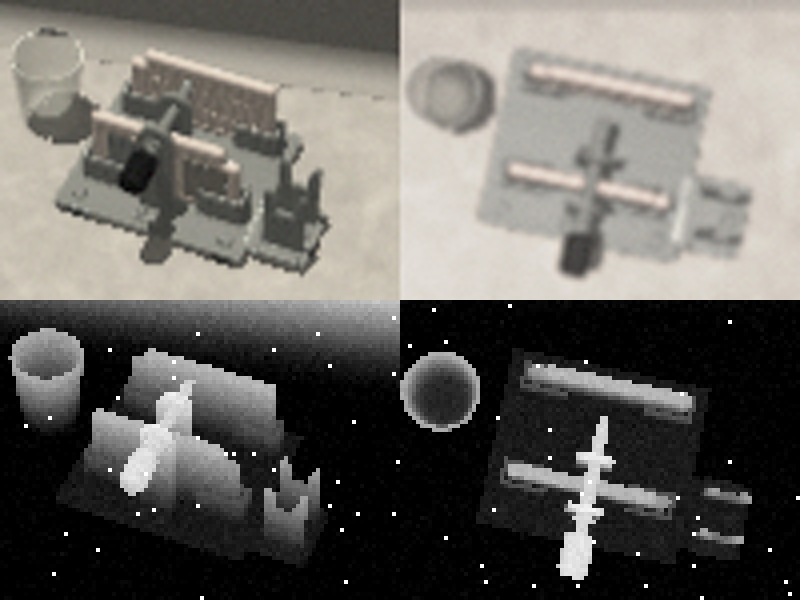

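The front slide's notch step is at its right end, near side crop (230,155), and the rear slide's is at its left end. So the pinned slide's plain end is toward the glass (+y) and its label faces the robot. The tool can't tilt, so I'll lay the slide flat label-up on the counter and regrip it by its long edges. Next I'll measure the poses.

```bash
python3 - <<'E'
from h import *
from scipy import ndimage as N
def show(n,box,lo,hi,tag):
    d=ndi=cv2.medianBlur(np.load(f"pics/{n}0.npy"),3) if tag=='med' else np.load(f"pics/{n}0.npy")
    P=cloud(n,d);x,y,w,h=box;Q=P[y:y+h,x:x+w];Z=Q[...,2];m=(Z>lo)&(Z<hi)&(Q[...,0]<.95)
    L,k=N.label(m,np.ones((3,3)))
    for i in range(1,k+1):
        q=Q[L==i]
        if len(q)<12: continue
        c=q.mean(0);r=cv2.minAreaRect(q[:,:2].astype(np.float32)*1000)
        u,s,vt=np.linalg.svd(q[:,:2]-q[:,:2].mean(0));a=np.degrees(np.arctan2(vt[0,1],vt[0,0]))
        print(n,i,len(q),"c",c.round(4),"min",q.min(0).round(3),"max",q.max(0).round(3),"rect",np.round(r[0],1),np.round(r[1],1),round(r[2],1),"ax",round(a,1))
B={"side":(230,180,100,80),"top":(225,160,100,80)}
for lo,hi in((.056,.0685),(.0685,.1),(.03,.056),(.003,.02)):
    print(lo,hi)
    for n in B: show(n,B[n],lo,hi,'')
E
```

```text
0.056 0.0685
side 3 68 c [ 0.6485 -0.1711  0.0609] min [ 0.643 -0.2    0.056] max [ 0.652 -0.128  0.068] rect [ 647.9 -163.9] [ 8.  71.2] 3.8 ax -88.6
side 4 36 c [0.5819 0.0223 0.0591] min [ 0.57  -0.004  0.056] max [0.59  0.041 0.065] rect [579.9  18.7] [20.  45.3] 0.0 ax -86.7
side 5 125 c [ 0.5681 -0.0874  0.0616] min [ 0.555 -0.131  0.056] max [ 0.581 -0.044  0.068] rect [569.1 -87.9] [89.4 11.4] 78.3 ax 77.9
side 6 32 c [0.5491 0.0168 0.0594] min [ 0.541 -0.004  0.056] max [0.563 0.043 0.064] rect [551.6  19.5] [46.6 22.2] 88.3 ax -89.5
side 8 45 c [ 0.515  -0.0391  0.0624] min [ 0.51  -0.054  0.056] max [ 0.523 -0.023  0.067] rect [515.7 -38.6] [31.6  9.3] 78.1 ax 77.6
side 10 14 c [ 0.5219 -0.0798  0.062 ] min [ 0.52  -0.084  0.056] max [ 0.524 -0.074  0.067] rect [522.  -78.7] [10.2  3.1] 87.6 ax -89.6
side 11 64 c [ 0.5011 -0.0876  0.0622] min [ 0.481 -0.107  0.056] max [ 0.511 -0.069  0.068] rect [501.  -85.1] [25.3 41.6] 23.6 ax -78.8
top 1 72 c [0.5689 0.0172 0.0603] min [ 0.544 -0.006  0.056] max [0.59  0.04  0.064] rect [567.2  17. ] [45.8 45.9] 90.0 ax -54.8
top 2 129
[... 2331 characters left out ...]
  277.6] 0.3 ax -90.1
side 11 49 c [ 0.5744 -0.036   0.0116] min [ 0.567 -0.051  0.004] max [ 0.594 -0.021  0.02 ] rect [574.9 -32.8] [37.7 18.2] 49.3 ax 62.6
side 16 54 c [0.5533 0.0142 0.0112] min [ 0.546 -0.     0.003] max [0.57  0.036 0.019] rect [556.3  15.7] [16.8 37.1] 16.3 ax -72.2
side 18 904 c [ 0.5056 -0.095   0.0099] min [ 0.464 -0.174  0.003] max [ 0.579 -0.002  0.02 ] rect [516.7 -86.4] [112.7 170.9] 5.8 ax -84.1
top 43 1819 c [ 0.5258 -0.086   0.0093] min [ 0.466 -0.176  0.003] max [ 0.601 -0.004  0.02 ] rect [527.8 -94.7] [167.7 117. ] 77.7 ax -111.6
top 55 118 c [0.5686 0.0168 0.0146] min [0.554 0.003 0.01 ] max [0.582 0.031 0.019] rect [568.   16.9] [28.5 27.6] 0.3 ax -58.4
```

Holder origin is about (0.510, -0.074) with yaw -12.2°. The notch is at holder y ≈ -81 mm, and the label faces the robot. Moving above the knob.

```bash
python3 -m creep '{"translation": [[0,0,0],[-2.4,-3,0],[-2.4,-3,0],[-2.4,-3,0],[-2.4,-3,0],[-2.4,-3,0],[-2.4,-3,0],[-2.4,-3,0],[-2.4,-3,0],[-2.4,-3,0],[-2.4,-3,0],[-2.4,-3,0]], "spin": [-0.068,0,0,0,0,0,0,0,0,0,0,0], "grip": [0,0,0,0,0,0,0,0,0,0,0,0]}'
cat > go.py <<'E'
import sys
from h import *
s=manip.get_state();w,x,y,z=s["eef_rot"];M=R.from_quat([x,y,z,w]).as_matrix()
O=np.array([.510,-.074,0]);a=np.radians(-12.2);H=R.from_euler('z',a).as_matrix()
t=s["tcp_pos"]
print("t",s["t"].round(2),"tcp",t.round(4),"inHolder",((t-O)@H).round(4),"F",np.round(s["force"],1),"T",np.round(s["wrist_torque"],2),"w",round(float(s["width"]),4),"tool x",M[:,0].round(3),"tool y yaw",np.degrees(np.arctan2(M[1,1],M[0,1])).round(2),"tilt",np.degrees(np.arccos(-M[2,2])).round(2),"q6",s["q"].round(2))
if len(sys.argv)>3:  # target in holder frame mm
    g=O+H@(np.array(list(map(float,sys.argv[1:4])))/1000);print("move cm",((g-t)@M*100).round(2),"target",g.round(4))
E
python3 go.py -43 0 120
```

```text
t: 1.1
tcp_pos: [0.348, 0.1721, 0.2312]
eef_rot: [0.0, 0.107, 0.994, 0.0]
force: [1.9, 0.8, 0.5]
width: 0.0429Traceback (most recent call last):
  File "go.py", line 6, in <module>
    print("t",s["t"].round(2),"tcp",t.round(4),"inHolder",((t-O)@H).round(4),"F",np.round(s["force"],1),"T",np.round(s["wrist_torque"],2),"w",round(float(s["width"]),4),"tool x",M[:,0].round(3),"tool y yaw",np.degrees(np.arctan2(M[1,1],M[0,1])).round(2),"tilt",np.degrees(np.arccos(-M[2,2])).round(2),"q6",s["q"].round(2))
              ^^^^^^^^^^^^
AttributeError: 'float' object has no attribute 'round'
```

```bash
sed -i 's/s\["t"\].round(2)/round(float(s["t"]),2)/' go.py
python3 -m creep '{"translation": [[-2.4,-2.95,0],[-2.4,-2.95,0],[-2.4,-2.95,0],[-2.4,-2.95,0],[-2.4,-2.95,0],[-2.4,-2.95,0],[-2.3,-2.9,0],[0,0,3],[0,0,3],[0,0,2],[0,0,0],[0,0,0]], "spin": [0,0,0,0,0,0,0,0,0,0,0,0], "grip": [0,0,0,0,0,0,0,0,0,0,0,0]}' >/dev/null
python3 go.py -43 0 53
python3 -c "
from h import *
snap('1',{'side':(225,150,110,110),'top':(215,140,110,110)})"
```

```text
t 2.1 tcp [ 0.4664 -0.0626  0.1504] inHolder [-0.0451  0.002   0.1504] F [-0.4  0.2  0.7] T [0.01 0.04 0.  ] w 0.0427 tool x [-0.977  0.212  0.003] tool y yaw 77.74 tilt 0.19 q6 [-0.39  0.04  1.94 -0.    1.17 -1.74]
move cm [-0.24 -0.2   9.74] target [ 0.468  -0.0649  0.053 ]
```

View pics/c1.png

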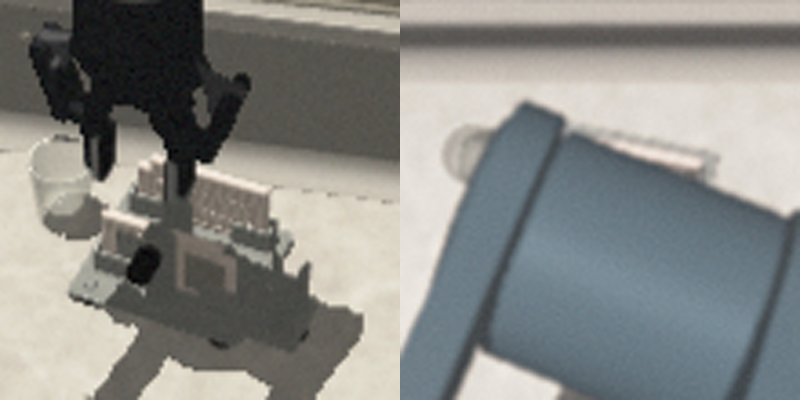

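The fingertips show in the side crop at (100,180) and (178,195), above the knob at (145,263). I'll compare these with the projected positions.

```bash
python3 - <<'E'
from h import *
t=manip.get_state()["tcp_pos"];O=np.array([.510,-.074,0]);H=R.from_euler('z',np.radians(-12.2)).as_matrix()
print("tcp proj",proj("side",[t]),"obs 263.2 201.5")
print("knob proj",proj("side",[O+H@[-.043,0,.072]]))
for n in("top","side"):
    im=cv2.imread(f"pics/{n}0.png").max(2);x0,y0=(255,205) if n=="top" else (255,210)
    m=im[y0:y0+30,x0:x0+30]<45;v,u=np.nonzero(m)
    d=np.load(f"pics/{n}0.npy");P=cloud(n,d)[y0:y0+30,x0:x0+30][m];P=P[P[:,2]>.06]
    print(n,m.sum(),"px",u.mean()+x0,v.mean()+y0,"cloud holder",np.median((P-O)@H,0).round(4),P.shape, ((P-O)@H).min(0).round(3),((P-O)@H).max(0).round(3))
    print(" on z .072:",((onz(n,u.mean()+x0,v.mean()+y0,.075)-O)@H).round(4))
E
```

```text
tcp proj [[264.34741571 198.73080673]] obs 263.2 201.5
knob proj [[265.42238861 222.63187165]]<stdin>:9: RuntimeWarning: Mean of empty slice.
  ret = ret.dtype.type(ret / rcount)
  return _methods._mean(a, axis=axis, dtype=dtype,
  ret = um.true_divide(
Traceback (most recent call last):
ValueError: zero-size array to reduction operation minimum which has no identity
```

```bash
python3 -m creep '{"translation": [[-0.24,-0.2,0],[0,0,1.5],[0,0,1.5],[0,0,1.5],[0,0,1.5],[0,0,1.5],[0,0,1.2],[0,0,0.8],[0,0,0],[0,0,0],[0,0,0]], "spin": [0,0,0,0,0,0,0,0,0,0,0], "grip": [0,0,0,0,0,0,0,0,0,0.3,0.5]}'; python3 go.py -43 0 53
python3 -m creep '{"translation": [[0,0,0],[0,0,0],[0,0,0],[0,0,0],[0,0,0],[0,0,0]], "spin": [0,0,0,0,0,0], "grip": [0.6,0.7,0.8,1,1,1]}'; python3 go.py -43 0 53
```

```text
t: 3.12
tcp_pos: [0.4703, -0.0657, 0.0574]
eef_rot: [0.001, 0.107, 0.994, -0.0]
force: [-0.6, -0.1, 0.3]
width: 0.0217
t 3.12 tcp [ 0.4703 -0.0657  0.0574] inHolder [-0.0406 -0.0003  0.0574] F [-0.6 -0.1  0.3] T [-0.   -0.04 -0.01] w 0.0217 tool x [-0.977  0.212 -0.002] tool y yaw 77.76 tilt 0.11 q6 [-0.39  0.2   1.98 -0.    0.95 -1.75]
move cm [0.24 0.03 0.44] target [ 0.468  -0.0649  0.053 ]
t: 3.62
tcp_pos: [0.4703, -0.0652, 0.0571]
eef_rot: [0.001, 0.107, 0.994, 0.0]
force: [1.6, 4.8, 5.1]
width: 0.0159
t 3.62 tcp [ 0.4703 -0.0652  0.0571] inHolder [-0.0407  0.0002  0.0571] F [1.6 4.8 5.1] T [ 0.79 -0.45  0.14] w 0.0159 tool x [-0.977  0.212 -0.002] tool y yaw 77.75 tilt 0.12 q6 [-0.39  0.2   1.98  0.    0.95 -1.75]
move cm [ 0.23 -0.02  0.41] target [ 0.468  -0.0649  0.053 ]
```

```bash
python3 -m creep '{"translation": [[0,0,0],[0,0,0],[0.25,0.05,0],[0,0,0.4],[0,0,0.3],[0,0,0],[0,0,0],[0,0,0],[0,0,0],[0,0,0],[0,0,0],[0,0,0]], "spin": [0,0,0,0,0,0,0,0,0,0,0,0], "grip": [0.3,0.3,0.3,0.3,0.3,0.3,0.5,0.7,1,1,1,1]}'; python3 go.py -43 0 53
```

```text
t: 4.62
tcp_pos: [0.4668, -0.0641, 0.0493]
eef_rot: [-0.0, 0.107, 0.994, 0.0]
force: [-0.0, 2.4, 0.3]
width: 0.0163
t 4.62 tcp [ 0.4668 -0.0641  0.0493] inHolder [-0.0443  0.0005  0.0493] F [-0.   2.4  0.3] T [0.34 0.   0.05] w 0.0163 tool x [-0.977  0.212  0.   ] tool y yaw 77.76 tilt 0.02 q6 [-0.39  0.21  1.99  0.    0.94 -1.75]
move cm [-0.13 -0.05 -0.37] target [ 0.468  -0.0649  0.053 ]
```

```bash
python3 -m creep '{"translation": [[0.5,0,0],[0.7,0,0],[0.7,0,0],[0,0,0]], "spin": [0,0,0,0], "grip": [1,1,1,1]}'; python3 go.py; python3 -m creep '{"translation": [[0.8,0,0],[0.8,0,0],[0.8,0,0],[0.8,0,0],[0.8,0,0],[0.8,0,0],[0.3,0,0],[0,0,0],[0,0,0]], "spin": [0,0,0,0,0,0,0,0,0], "grip": [1,1,1,1,1,1,1,1,1]}'; python3 go.py
python3 -c "
from h import *
snap('2',{'side':(225,170,100,100),'top':(215,150,110,110)})"
```

```text
t: 4.95
tcp_pos: [0.4463, -0.0597, 0.0489]
eef_rot: [-0.001, 0.107, 0.994, 0.0]
force: [-0.7, 0.2, -0.4]
width: 0.0158
t 4.95 tcp [ 0.4463 -0.0597  0.0489] inHolder [-0.0652  0.0005  0.0489] F [-0.7  0.2 -0.4] T [0.14 0.01 0.05] w 0.0158 tool x [-0.977  0.212  0.002] tool y yaw 77.76 tilt 0.12 q6 [-0.4   0.17  2.04 -0.    0.93 -1.75]
t: 5.7
tcp_pos: [0.3987, -0.0496, 0.0495]
eef_rot: [0.0, 0.107, 0.994, -0.0]
force: [0.3, 0.0, -0.0]
width: 0.016
t 5.7 tcp [ 0.3987 -0.0496  0.0495] inHolder [-0.1139  0.0003  0.0495] F [ 0.3  0.  -0. ] T [ 0.01  0.01 -0.04] w 0.016 tool x [-0.977  0.212 -0.001] tool y yaw 77.74 tilt 0.05 q6 [-0.42  0.07  2.16  0.    0.91 -1.78]
```

View pics/c2.png

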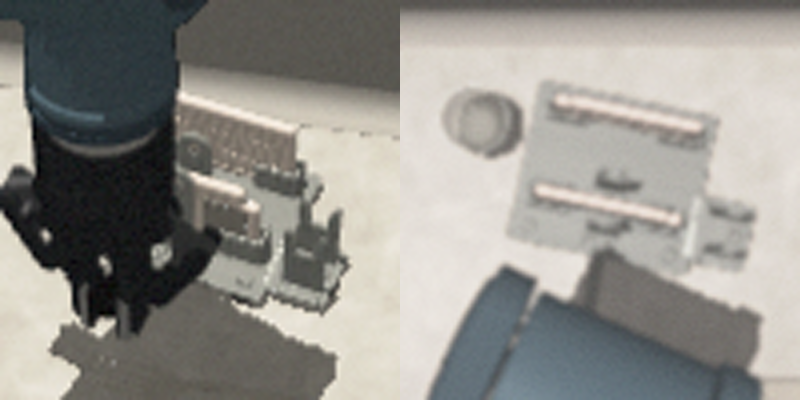

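The pin is out: the ears are clear in the top crop at (610,185) and (605,230), and the slide still stands. Lifting and carrying it over the side notch.

```bash
python3 -m creep '{"translation": [[0,0,-1],[0,0,-0.6],[0,-1.5,0],[0,-1.5,0],[0,-1.5,0],[0,-1.5,0],[0,-1.5,0],[0,-0.7,0],[0,0,0],[0,0,0]], "spin": [0,0,0,0,0,0,0,0,0,0], "grip": [1,1,1,1,1,1,1,1,1,1]}'; python3 go.py -48 -81.5 66
python3 -c "
from h import *
snap('3',{'side':(245,190,80,80),'top':(245,180,80,80)})"
```

```text
t: 6.63
tcp_pos: [0.3813, -0.1296, 0.0654]
eef_rot: [0.0, 0.107, 0.994, 0.0]
force: [-0.7, 0.2, -0.5]
width: 0.016
t 6.63 tcp [ 0.3813 -0.1296  0.0654] inHolder [-0.1141 -0.0816  0.0654] F [-0.7  0.2 -0.5] T [0.   0.01 0.02] w 0.016 tool x [-0.977  0.213 -0.   ] tool y yaw 77.68 tilt 0.02 q6 [-0.62  0.03  2.15  0.    0.95 -1.98]
move cm [-6.61  0.02 -0.06] target [ 0.4459 -0.1435  0.066 ]
```

View pics/c3.png

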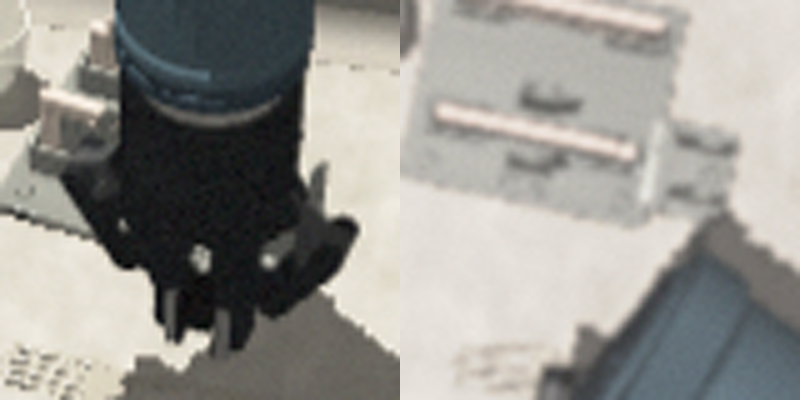

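The pin is hidden behind the gripper in both views, and the lips are at top crop (705,140) and (697,190). I'll refine the notch position from depth.

```bash
python3 - <<'E'
from h import *
O=np.array([.510,-.074,0]);H=R.from_euler('z',np.radians(-12.2)).as_matrix()
for f,n in(("top0","top"),("top2","top"),("top3","top"),("side0","side"),("side2","side")):
    Q=(cloud(n,np.load(f"pics/{f}.npy"))-O)@H;Q=Q.reshape(-1,3)
    m=(Q[:,2]>.025)&(Q[:,2]<.062)&(Q[:,1]<-.06)&(Q[:,1]>-.105)&(abs(Q[:,0])<.022)
    for nm,k in(("rear",Q[:,0]>0),("front",Q[:,0]<=0)):
        q=Q[m&k]*1000
        if len(q)>5: print(f,nm,len(q),"x",np.percentile(q[:,0],[5,50,95]).round(1),"y",np.percentile(q[:,1],[2,50,98]).round(1),"zmax",q[:,2].max().round(1), "mid y",round((q[:,1].min()+q[:,1].max())/2,1))
        h=q[q[:,2]>50]; print("   prong tops y",np.sort(h[:,1]).round(0))
E
```

```text
top0 rear 29 x [11.4 12.9 15.4] y [-94.1 -83.9 -69.4] zmax 58.4 mid y -82.0
   prong tops y [-95. -94. -91. -91. -90. -74. -73. -72. -70.]
top0 front 25 x [-14.5 -13.1 -11. ] y [-93.8 -81.8 -69.4] zmax 59.1 mid y -81.7
   prong tops y [-94. -93. -92. -91. -90. -90. -75. -72. -71. -70. -69.]
top2 rear 29 x [11.5 12.9 15.4] y [-94.2 -83.6 -69.5] zmax 59.6 mid y -82.3
   prong tops y [-94. -91. -91. -75. -75. -72. -71. -70.]
top2 front 25 x [-14.4 -13.  -11. ] y [-93.7 -82.  -69.5] zmax 58.9 mid y -81.6
   prong tops y [-94. -93. -92. -92. -90. -72. -71. -70. -69.]
top3 rear 29 x [11.4 12.7 15.4] y [-94.2 -83.6 -69.6] zmax 58.0 mid y -82.1
   prong tops y [-95. -94. -91. -91. -89. -75. -74. -73. -72. -70.]
top3 front 25 x [-14.4 -13.1 -10.9] y [-93.8 -81.5 -69.3] zmax 59.9 mid y -81.6
   prong tops y [-94. -94. -92. -91. -90. -90. -72. -72. -70. -69.]
side0 rear 73 x [ 8.7 10.9 14.5] y [-93.5 -80.  -68.8] zmax 57.7 mid y -80.9
   prong tops y [-92. -92. -92. -90. -90. -88. -73. -71. -71. -70. -70. -69.]
side0 front 80 x [-17.5 -15.  -11.8] y [-93.4 -82.1 -68.2] zmax 58.1 mid y -80.7
   prong tops y [-93. -92. -92. -91. -90. -74. -73. -73. -71. -71. -69. -68.]
side2 rear 72 x [ 8.6 10.9 14.1] y [-93.4 -80.2 -68. ] zmax 60.1 mid y -80.4
   prong tops y [-93. -92. -91. -90. -90. -73. -72. -71. -71. -71. -69. -67.]
side2 front 81 x [-18.1 -14.9 -11.4] y [-93.3 -81.5 -67.8] zmax 58.3 mid y -80.7
   prong tops y [-93. -92. -92. -91. -91. -89. -74. -73. -73. -72. -71. -70. -68. -68.]
```

```bash
python3 -m creep '{"translation": [[-1,0,0],[-1,0,0],[-1,0,0],[-1,0,0],[-1,0,0],[-1,0,0],[-0.5,0,0],[0,0,0],[0,0,0]], "spin": [0,0,0,0,0,0,0,0,0], "grip": [1,1,1,1,1,1,1,1,1]}'; python3 go.py -48 -81.5 22
python3 -c "
from h import *
snap('4',{'side':(265,200,70,70),'top':(265,180,70,70)})"
```

```text
t: 7.48
tcp_pos: [0.4446, -0.1433, 0.065]
eef_rot: [-0.0, 0.107, 0.994, 0.0]
force: [-0.1, -0.7, -0.7]
width: 0.016
t 7.48 tcp [ 0.4446 -0.1433  0.065 ] inHolder [-0.0493 -0.0815  0.065 ] F [-0.1 -0.7 -0.7] T [0.04 0.09 0.06] w 0.016 tool x [-0.977  0.212  0.001] tool y yaw 77.77 tilt 0.05 q6 [-0.57  0.17  2.   -0.    0.97 -1.92]
move cm [-0.13  0.    4.3 ] target [ 0.4459 -0.1435  0.022 ]
```

View pics/c4.png

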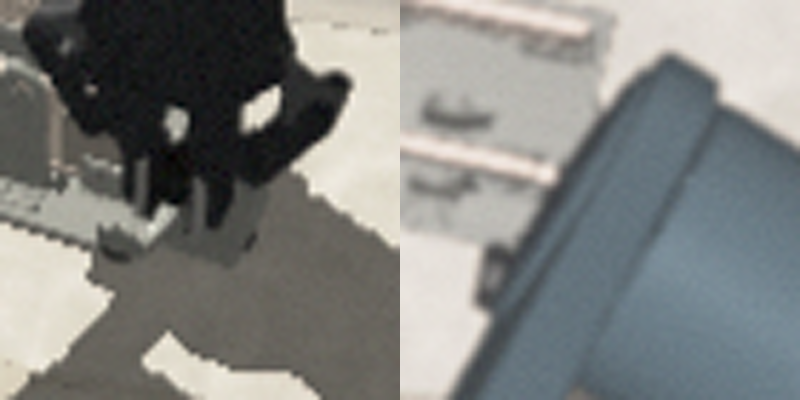

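Nothing touches so far, but the pin is still hidden. I'll lower it while watching the force.

```bash
python3 -m creep '{"translation": [[-0.1,0,0.4],[0,0,0.5],[0,0,0.5],[0,0,0.5],[0,0,0.4],[0,0,0]], "spin": [0,0,0,0,0,0], "grip": [1,1,1,1,1,1]}'; python3 go.py -48 -81.5 22 
```

```text
t: 8.08
tcp_pos: [0.4448, -0.1432, 0.0411]
eef_rot: [-0.001, 0.107, 0.994, 0.0]
force: [-1.0, 0.0, -1.0]
width: 0.016
t 8.08 tcp [ 0.4448 -0.1432  0.0411] inHolder [-0.0491 -0.0814  0.0411] F [-1.  0. -1.] T [-0.01  0.07  0.01] w 0.016 tool x [-0.977  0.212  0.002] tool y yaw 77.75 tilt 0.12 q6 [-0.57  0.22  2.   -0.    0.92 -1.92]
move cm [-0.12 -0.01  1.91] target [ 0.4459 -0.1435  0.022 ]
```

```bash
python3 -m creep '{"translation": [[0,0,0.4],[0,0,0.4],[0,0,0.4],[0,0,0.3],[0,0,0]], "spin": [0,0,0,0,0], "grip": [1,1,1,1,1]}'; python3 go.py -48 -81.5 22; python3 -m creep '{"translation": [[0,0,0.2],[0,0,0.15],[0,0,0],[0,0,0]], "spin": [0,0,0,0], "grip": [1,1,1,1]}'; python3 go.py -48 -81.5 22
```

```text
t: 8.5
tcp_pos: [0.4452, -0.1434, 0.0266]
eef_rot: [-0.001, 0.107, 0.994, 0.0]
force: [-0.9, 0.3, -0.9]
width: 0.0159
t 8.5 tcp [ 0.4452 -0.1434  0.0266] inHolder [-0.0487 -0.0815  0.0266] F [-0.9  0.3 -0.9] T [ 0.03  0.09 -0.01] w 0.0159 tool x [-0.977  0.212  0.001] tool y yaw 77.75 tilt 0.07 q6 [-0.57  0.25  2.01 -0.    0.89 -1.92]
move cm [-0.07 -0.    0.46] target [ 0.4459 -0.1435  0.022 ]
t: 8.83
tcp_pos: [0.4456, -0.1436, 0.0238]
eef_rot: [-0.0, 0.107, 0.994, 0.0]
force: [-0.6, 0.3, -0.9]
width: 0.0165
t 8.83 tcp [ 0.4456 -0.1436  0.0238] inHolder [-0.0482 -0.0817  0.0238] F [-0.6  0.3 -0.9] T [ 0.02  0.03 -0.04] w 0.0165 tool x [-0.977  0.212  0.   ] tool y yaw 77.75 tilt 0.0 q6 [-0.57  0.26  2.01  0.    0.88 -1.92]
move cm [-0.02  0.02  0.18] target [ 0.4459 -0.1435  0.022 ]
```

```bash
python3 -m creep '{"translation": [[0,0,0.15],[0,0,0.15],[0,0,0],[0,0,0]], "spin": [0,0,0,0], "grip": [1,1,1,1]}'; python3 go.py -48 -81.5 22
```

```text
t: 9.17
tcp_pos: [0.4458, -0.1437, 0.0209]
eef_rot: [0.0, 0.107, 0.994, -0.0]
force: [0.5, 0.5, -0.2]
width: 0.0161
t 9.17 tcp [ 0.4458 -0.1437  0.0209] inHolder [-0.048  -0.0817  0.0209] F [ 0.5  0.5 -0.2] T [ 0.03 -0.06 -0.  ] w 0.0161 tool x [-0.977  0.212 -0.   ] tool y yaw 77.75 tilt 0.02 q6 [-0.57  0.26  2.01  0.    0.87 -1.92]
move cm [-0.    0.02 -0.11] target [ 0.4459 -0.1435  0.022 ]
```

```bash
python3 -m creep '{"translation": [[0,0,0],[0,0,0],[0,0,0],[0,0,0],[0,0,0],[0,0,-1],[0,0,-2],[0,0,-3],[0,0,-3],[0,0,-3],[2,0,0],[2,0,0]], "spin": [0,0,0,0,0,0,0,0,0,0,0,0], "grip": [0.6,0.4,0.2,0.1,0,0,0,0,0,0,0,0]}'; python3 -m creep '{"translation": [[2.5,0,0],[2.5,0,0],[2.5,0,0],[2.5,0,0],[0,0,0]], "spin": [0,0,0,0,0], "grip": [0,0,0,0,0]}'; python3 go.py
python3 -c "
from h import *
snap('5',{'side':(245,190,80,80),'top':(235,160,90,90)})"
```

```text
t: 10.17
tcp_pos: [0.4081, -0.1363, 0.144]
eef_rot: [0.003, 0.106, 0.994, -0.001]
force: [-0.9, -0.8, -0.4]
width: 0.0426
t: 10.58
tcp_pos: [0.3056, -0.1122, 0.1404]
eef_rot: [-0.001, 0.107, 0.994, 0.0]
force: [-0.7, -0.1, -0.7]
width: 0.0423
t 10.58 tcp [ 0.3056 -0.1122  0.1404] inHolder [-0.1918 -0.0805  0.1404] F [-0.7 -0.1 -0.7] T [0.01 0.   0.  ] w 0.0423 tool x [-0.977  0.212  0.002] tool y yaw 77.75 tilt 0.11 q6 [-0.72 -0.33  2.28 -0.    1.2  -2.08]
```

View pics/c5.png

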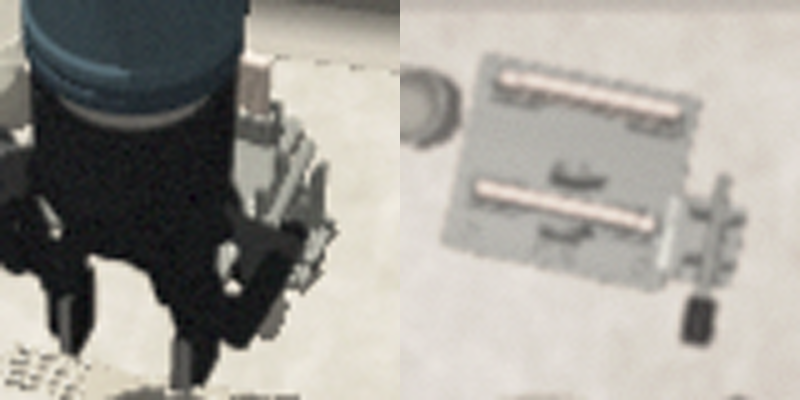

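```bash
python3 - <<'E'
from h import *
O=np.array([.510,-.074,0]);H=R.from_euler('z',np.radians(-12.2)).as_matrix()
for n in("top","side"):
    Q=((cloud(n,np.load(f"pics/{n}5.npy"))-O)@H).reshape(-1,3)*1000
    m=(Q[:,2]>36)&(Q[:,2]<70)&(Q[:,1]<-68)&(Q[:,1]>-97)&(Q[:,0]>-75)&(Q[:,0]<55)
    q=Q[m]
    for a in range(-75,55,10):
        s=q[(q[:,0]>=a)&(q[:,0]<a+10)]
        if len(s)>2: print(n,a,len(s),"y",s[:,1].min().round(),np.median(s[:,1]).round(1),s[:,1].max().round(),"z med/max",np.median(s[:,2]).round(1),s[:,2].max().round(1))
    m=(Q[:,2]>56)&(Q[:,2]<70)&(abs(Q[:,0])<12);s=Q[m];print(n,"front slide x,y range",np.median(s[:,0]).round(1),s[:,1].min().round(),s[:,1].max().round(),"zmax",np.percentile(s[:,2],95).round(1))
E
```

```text
top -65 11 y -89.0 -79.9 -75.0 z med/max 48.0 51.5
top -55 32 y -90.0 -81.0 -73.0 z med/max 51.3 54.8
top -45 30 y -90.0 -80.7 -73.0 z med/max 50.3 57.0
top -35 18 y -87.0 -81.0 -73.0 z med/max 48.2 53.2
top -25 17 y -85.0 -81.1 -76.0 z med/max 47.6 52.3
top -15 31 y -94.0 -80.7 -69.0 z med/max 48.9 59.6
top -5 13 y -84.0 -80.0 -77.0 z med/max 46.3 51.3
top 5 30 y -95.0 -80.3 -69.0 z med/max 47.7 59.8
top 15 17 y -91.0 -80.9 -76.0 z med/max 46.1 56.4
top 25 12 y -83.0 -79.6 -77.0 z med/max 45.5 49.8
top front slide x,y range 0.5 -384.0 667.0 zmax 67.1
side -65 8 y -79.0 -75.4 -72.0 z med/max 45.1 51.8
side -25 19 y -92.0 -77.9 -69.0 z med/max 48.2 55.2
side -15 32 y -93.0 -81.0 -68.0 z med/max 46.9 57.6
side -5 9 y -83.0 -79.3 -77.0 z med/max 46.6 49.5
side 5 49 y -94.0 -81.2 -68.0 z med/max 46.2 60.8
side 15 9 y -82.0 -78.4 -75.0 z med/max 46.0 48.8
side 25 8 y -82.0 -79.4 -74.0 z med/max 48.2 50.0
side front slide x,y range 7.3 -403.0 106.0 zmax 63.9
```

The pin lies level in the notch: shank top about 48 mm up, y ≈ -81, knob centred near x ≈ -48. The slides still stand, with the front slide at top crop (560,205). Now I'll turn a quarter and go over the front slide's plain (+y) end.

```bash
python3 -m creep '{"translation": [[0,0,-1],[0,0,0],[0,0,0],[0,0,0],[0,0,0],[0,0,0],[0,0,0],[0,0,0],[0,0,0],[0,0,0],[0,0,0],[0,0,0]], "spin": [0.12,0.12,0.12,0.12,0.12,0.12,0.12,0.12,0.12,0.12,0.12,0.12], "grip": [0,0,0,0,0,0,0,0,0,0,0,0]}'>/dev/null;  python3 -m creep '{"translation": [[0,0,0],[0,0,0],[1.5,2.4,0],[1.5,2.4,0],[1.5,2.4,0],[1.5,2.4,0],[1.5,2.4,0],[1.5,2.4,0],[1.5,2.4,0],[1.1,2.4,0],[0,0,0],[0,0,0]], "spin": [0.065,0.065,0,0,0,0,0,0,0,0,0,0], "grip": [0,0,0,0,0,0,0,0,0,0,0,0]}'; python3 go.py 0 36 36
```

```text
t: 12.68
tcp_pos: [0.5225, -0.0406, 0.1503]
eef_rot: [-0.0, 0.778, 0.629, -0.0]
force: [0.3, 0.2, -0.4]
width: 0.0428
t 12.68 tcp [ 0.5225 -0.0406  0.1503] inHolder [0.0052 0.0353 0.1503] F [ 0.3  0.2 -0.4] T [0.02 0.01 0.06] w 0.0428 tool x [0.21  0.978 0.   ] tool y yaw -12.1 tilt 0.03 q6 [-0.3   0.16  1.81 -0.    1.18 -0.09]
move cm [ 0.07 -0.51 11.43] target [ 0.5176 -0.0388  0.036 ]
```

```bash
python3 -m creep '{"translation": [[0.05,-0.48,0],[0,0,2],[0,0,2],[0,0,2],[0,0,1.5],[0,0,1.5],[0,0,1.2],[0,0,1],[0,0,0],[0,0,0]], "spin": [0,0,0,0,0,0,0,0,0,0], "grip": [0,0,0,0,0,0,0,0,0,0]}'; python3 go.py 0 36 36
```

```text
t: 13.52
tcp_pos: [0.516, -0.0397, 0.0387]
eef_rot: [-0.0, 0.778, 0.628, -0.0]
force: [0.2, 0.4, -0.1]
width: 0.0431
t 13.52 tcp [ 0.516  -0.0397  0.0387] inHolder [-0.0014  0.0348  0.0387] F [ 0.2  0.4 -0.1] T [-0.02 -0.05  0.05] w 0.0431 tool x [0.212 0.977 0.   ] tool y yaw -12.22 tilt 0.05 q6 [-0.31  0.32  1.88 -0.    0.94 -0.09]
move cm [0.12 0.14 0.27] target [ 0.5176 -0.0388  0.036 ]
```

```bash
python3 -m creep '{"translation": [[0,0.15,0.2],[0,0,0],[0,0,0],[0,0,0],[0,0,0],[0,0,0],[0,0,0],[0,0,0]], "spin": [0,0,0,0,0,0,0,0], "grip": [0.3,0.5,0.6,0.7,0.8,1,1,1]}'; python3 go.py 0 36 36; python3 -m creep '{"translation": [[0,0,-0.5],[0,0,-0.5],[0,0,-0.5],[0,0,-0.5],[0,0,0]], "spin": [0,0,0,0,0], "grip": [1,1,1,1,1]}'; python3 go.py
```

```text
t: 14.18
tcp_pos: [0.5183, -0.04, 0.0373]
eef_rot: [0.0, 0.778, 0.628, 0.0]
force: [-0.1, 0.8, 4.8]
width: 0.007
t 14.18 tcp [ 0.5183 -0.04    0.0373] inHolder [0.0009 0.035  0.0373] F [-0.1  0.8  4.8] T [0.09 0.11 0.01] w 0.007 tool x [ 0.211  0.977 -0.   ] tool y yaw -12.2 tilt 0.05 q6 [-0.31  0.33  1.87  0.    0.94 -0.09]
move cm [ 0.1  -0.09  0.13] target [ 0.5176 -0.0388  0.036 ]
t: 14.6
tcp_pos: [0.5187, -0.0402, 0.0581]
eef_rot: [0.001, 0.778, 0.628, 0.001]
force: [0.2, 0.0, -0.1]
width: 0.0067
t 14.6 tcp [ 0.5187 -0.0402  0.0581] inHolder [0.0013 0.0349 0.0581] F [ 0.2  0.  -0.1] T [ 0.01 -0.03 -0.02] w 0.0067 tool x [ 0.211  0.977 -0.   ] tool y yaw -12.2 tilt 0.11 q6 [-0.31  0.29  1.87 -0.    0.98 -0.09]
```

```bash
python3 -m creep '{"translation": [[0,0,-2],[0,0,-2],[0,0,-2],[0,0,-2],[0,0,0],[2,-2,0],[2,-2,0],[2,-2,0],[2,-2,0],[2,-2,0],[1.6,-0.8,0],[0,0,0]], "spin": [0,0,0,0,0,0,0,0,0,0,0,0], "grip": [1,1,1,1,1,1,1,1,1,1,1,1]}'; python3 go.py -107 151 28
python3 - <<'E'
from h import *
O=np.array([.510,-.074,0]);H=R.from_euler('z',np.radians(-12.2)).as_matrix()
p,d=manip.capture("side");cv2.imwrite("pics/side6.png",p[...,::-1])
p,d=manip.capture("top")
np.save("pics/top6.npy",d);cv2.imwrite("pics/top6.png",p[...,::-1])
# free counter under target: anything above 4 mm in the landing box, from the first picture
Q=((cloud("top",np.load("pics/top0.npy"))-O)@H)*1000
m=(Q[...,0]>-170)&(Q[...,0]<0)&(Q[...,1]>62)&(Q[...,1]<200);b=m&(Q[...,2]>8)
print("box",m.sum(),"high",b.sum(),Q[b].round()[:12].tolist(),"zmed",np.median(Q[m][:,2]).round(1), "low",(m&(Q[...,2]<-8)).sum())
E
```

```text
t: 15.6
tcp_pos: [0.4347, 0.0988, 0.1358]
eef_rot: [-0.001, 0.777, 0.629, -0.0]
force: [-0.2, 0.4, -0.9]
width: 0.0069
t 15.6 tcp [0.4347 0.0988 0.1358] inHolder [-0.1101  0.153   0.1358] F [-0.2  0.4 -0.9] T [ 0.01 -0.05  0.  ] w 0.0069 tool x [0.209 0.978 0.001] tool y yaw -12.05 tilt 0.12 q6 [-0.04  0.    2.01  0.    1.13  0.17]
move cm [-0.2   0.33 10.78] target [0.4373 0.0962 0.028 ]
box 3670 high 12 [[-4.0, 63.0, 10.0], [-7.0, 65.0, 10.0], [-15.0, 63.0, 11.0], [-17.0, 65.0, 8.0], [-17.0, 63.0, 10.0], [-20.0, 64.0, 8.0], [-22.0, 64.0, 10.0], [-25.0, 63.0, 11.0], [-28.0, 65.0, 8.0], [-30.0, 65.0, 11.0], [-30.0, 62.0, 9.0], [-33.0, 64.0, 10.0]] zmed -0.3 low 0
```

The landing area is clear. Lowering the slide onto the counter.

```bash
python3 -m creep '{"translation": [[-0.2,0.3,2],[0,0,2],[0,0,2],[0,0,2],[0,0,1.2],[0,0,0.8],[0,0,0],[0,0,0]], "spin": [0,0,0,0,0,0,0,0], "grip": [1,1,1,1,1,1,1,1]}'; python3 go.py -107 151 28.5; python3 -m creep '{"translation": [[0,0,0.3],[0,0,0.25],[0,0,0],[0,0,0]], "spin": [0,0,0,0], "grip": [1,1,1,1]}'; python3 go.py -107 151 28.5
```

```text
t: 16.37
tcp_pos: [0.4396, 0.0931, 0.0366]
eef_rot: [-0.0, 0.779, 0.628, -0.0]
force: [0.3, 0.9, -0.5]
width: 0.007
t 16.37 tcp [0.4396 0.0931 0.0366] inHolder [-0.1041  0.1484  0.0366] F [ 0.3  0.9 -0.5] T [ 0.03 -0.03  0.04] w 0.007 tool x [ 0.212  0.977 -0.   ] tool y yaw -12.25 tilt 0.04 q6 [-0.06  0.2   2.05 -0.    0.9   0.16]
move cm [ 0.26 -0.29  0.81] target [0.4373 0.0962 0.0285]
t: 16.7
tcp_pos: [0.4396, 0.0937, 0.0316]
eef_rot: [0.0, 0.778, 0.628, 0.0]
force: [0.7, -0.2, -0.4]
width: 0.0068
t 16.7 tcp [0.4396 0.0937 0.0316] inHolder [-0.1042  0.149   0.0316] F [ 0.7 -0.2 -0.4] T [ 0.04  0.03 -0.  ] w 0.0068 tool x [0.211 0.977 0.   ] tool y yaw -12.2 tilt 0.04 q6 [-0.06  0.21  2.05 -0.    0.88  0.16]
move cm [ 0.2  -0.28  0.31] target [0.4373 0.0962 0.0285]
```

```bash
python3 -m creep '{"translation": [[0,0,0.15],[0,0,0.1],[0,0,0],[0,0,0]], "spin": [0,0,0,0], "grip": [1,1,1,1]}'; python3 -m creep '{"translation": [[0,0,0.1],[0,0,0.05],[0,0,0],[0,0,0]], "spin": [0,0,0,0], "grip": [1,1,1,1]}'
```

```text
t: 17.03
tcp_pos: [0.4393, 0.0937, 0.0288]
eef_rot: [0.0, 0.778, 0.628, -0.0]
force: [-0.5, -0.4, -0.2]
width: 0.007
t: 17.37
tcp_pos: [0.4396, 0.0937, 0.0282]
eef_rot: [0.0, 0.778, 0.628, 0.0]
force: [-3.8, 0.6, 11.2]
width: 0.0068
```

Contact at 11 N. I'll release it standing, raise the tips to about 45 mm, and look before toppling it.

```bash
python3 -m creep '{"translation": [[0,0,-0.05],[0,0,0],[0,0,0],[0,0,0],[0,0,0],[0,0,0],[0,0,0],[0,0,0],[0,0,0],[0,0,0]], "spin": [0,0,0,0,0,0,0,0,0,0], "grip": [0.8,0.6,0.4,0.2,0,-0.3,-0.6,-1,-1,-1]}'; python3 go.py 
python3 -c "
from h import *
snap('7',{'side':(195,180,100,100),'top':(170,150,120,120)})"
```

```text
t: 18.2
tcp_pos: [0.4393, 0.0937, 0.0278]
eef_rot: [0.0, 0.778, 0.628, -0.0]
force: [0.3, -0.7, 0.2]
width: 0.0854
t 18.2 tcp [0.4393 0.0937 0.0278] inHolder [-0.1045  0.1489  0.0278] F [ 0.3 -0.7  0.2] T [-0.05 -0.01 -0.01] w 0.0854 tool x [ 0.211  0.977 -0.   ] tool y yaw -12.2 tilt 0.0 q6 [-0.06  0.21  2.05 -0.    0.88  0.16]
```

View pics/c7.png

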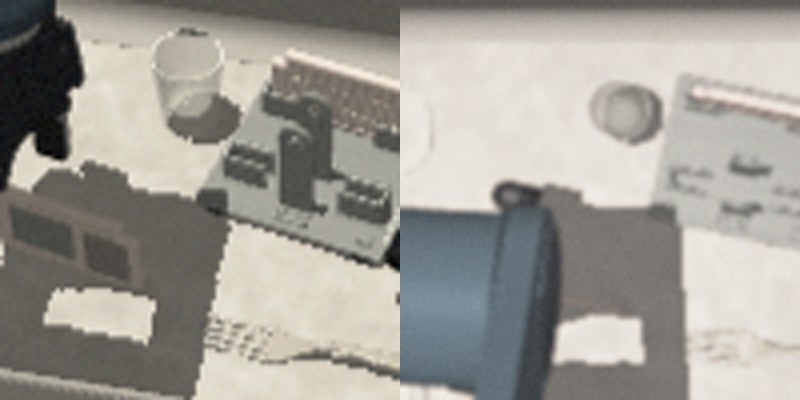

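The slide stands free with its notch at the right end, side crop (120,235). Now I'll topple it backward (+x) by pushing the label face near its top edge.

```bash
python3 -m creep '{"translation": [[0,0,-0.7],[0,1,0],[0,1,0],[0,1,0],[0,0.5,0],[0,0.5,0],[0,0.5,0],[0,0.5,0],[0,0.5,0],[0,0.5,0],[0,0,0],[0,0,0]], "spin": [0,0,0,0,0,0,0,0,0,0,0,0], "grip": [-1,-1,-1,-1,-1,-1,-1,-1,-1,-1,-1,-1]}'; python3 -m creep '{"translation": [[0,0,-3],[0,0,-3],[0,0,-3],[-4,-4,0],[0,-4,0],[0,-4,0],[0,-3,0],[0,0,0]], "spin": [0,0,0,0,0,0,0,0], "grip": [-1,-1,-1,-1,-1,-1,-1,-1]}';  python3 go.py 
python3 -c "
from h import *
snap('8',{'side':(195,180,100,100),'top':(170,150,120,120)})"
```

```text
t: 19.3
tcp_pos: [0.4981, 0.0809, 0.0347]
eef_rot: [-0.0, 0.778, 0.628, -0.0]
force: [1.1, -0.7, -0.3]
width: 0.0855
t: 19.97
tcp_pos: [0.3489, 0.0831, 0.123]
eef_rot: [-0.002, 0.778, 0.628, -0.002]
force: [0.0, -0.3, -0.4]
width: 0.0856
t 19.97 tcp [0.3489 0.0831 0.123 ] inHolder [-0.1906  0.1195  0.123 ] F [ 0.  -0.3 -0.4] T [-0.03  0.01  0.01] w 0.0856 tool x [ 0.21   0.978 -0.   ] tool y yaw -12.13 tilt 0.32 q6 [-0.1  -0.2   2.22  0.    1.13  0.11]
```

View pics/c8.png

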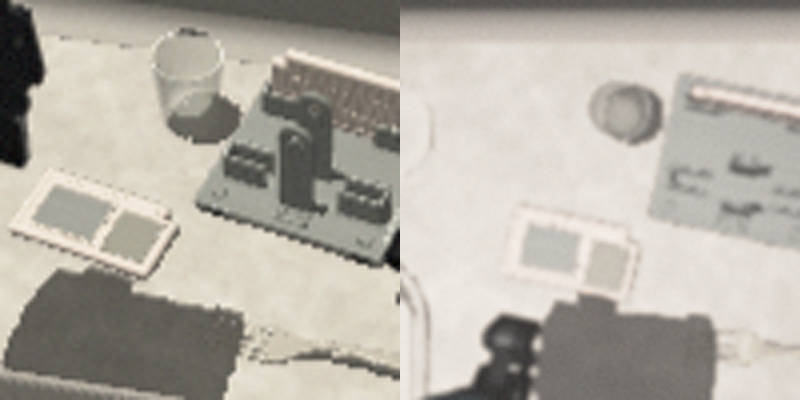

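The slide lies flat with its face up, a greyish field at the notched right end, near top crop (575,250). I'll measure its pose.

```bash
python3 - <<'E'
from h import *
O=np.array([.510,-.074,0]);H=R.from_euler('z',np.radians(-12.2)).as_matrix()
for n,(x,y,w,h) in {"top":(198,205,48,38),"side":(194,218,50,36)}.items():
    P=cloud(n,cv2.medianBlur(np.load(f"pics/{n}8.npy"),3))[y:y+h,x:x+w];Q=(P-O)@H
    m=((P[...,2]>.0045)&(P[...,2]<.02)).astype(np.uint8);k,L,st,_=cv2.connectedComponentsWithStats(m);i=1+st[1:,4].argmax();m=L==i
    q=Q[m]*1000;r=cv2.minAreaRect(q[:,:2].astype(np.float32));print(n,st[i],"rect",np.round(r[0],1),np.round(r[1],1),round(r[2],1),"z",np.median(q[:,2]).round(1),"mean",q.mean(0).round(1),"pct",np.percentile(q,[1,99],0).round(1).tolist())
    c=np.load(f"pics/{n}8.npy"); im=cv2.imread(f"pics/{n}8.png").astype(int)
    for nm,yy in(("plain side",25),("frosted",-28)):
        c0=np.array(r[0]);u,v=proj(n,[O+H@np.array([c0[0]/1000,(c0[1]+yy)/1000,.008])])[0].round().astype(int);print(nm,(u,v),im[v-1:v+2,u-1:u+2].mean((0,1)).round())
E
python3 go.py -75 147 40
```

```text
top [  2   7  42  28 850] rect [-70.  115.5] [55.8 99.5] 0.2 z 7.4 mean [-70.7 116.2   7.4] pct [[-97.2, 67.0, 5.0], [-43.3, 164.0, 9.2]]
plain side (np.int64(211), np.int64(223)) [188. 194. 197.]
frosted (np.int64(232), np.int64(228)) [183. 196. 202.]
side [  4   4  41  26 619] rect [-71.6 117.8] [54.8 98.9] 0.5 z 6.8 mean [-73.2 117.4   6.8] pct [[-98.3, 70.0, 4.9], [-45.8, 165.3, 9.1]]
plain side (np.int64(210), np.int64(231)) [157. 168. 168.]
frosted (np.int64(228), np.int64(237)) [152. 168. 171.]
t 20.07 tcp [0.3547 0.082  0.1249] inHolder [-0.1848  0.1196  0.1249] F [0.4 0.4 0. ] T [ 0.03 -0.   -0.04] w 0.0856 tool x [0.211 0.978 0.   ] tool y yaw -12.16 tilt 0.07 q6 [-0.1  -0.19  2.21 -0.    1.12  0.11]
move cm [ 2.73 10.97  8.51] target [0.4678 0.0855 0.04  ]
```

```bash
python3 -m creep '{"translation": [[0.7,2.8,0],[0.7,2.8,0],[0.7,2.8,0],[0.7,2.7,0],[0,0,2],[0,0,2],[0,0,2],[0,0,2],[0,0,2],[0,0,0.5],[0,0,0],[0,0,0]], "spin": [0,0,0,0,0,0,0,0,0,0,0,0], "grip": [-1,-1,-0.55,-0.55,-0.55,-0.55,-0.55,-0.55,-0.55,-0.55,-0.55,-0.55]}';  python3 go.py -71 147 5
```

```text
t: 21.07
tcp_pos: [0.4706, 0.0855, 0.02]
eef_rot: [0.0, 0.778, 0.628, 0.0]
force: [-0.4, -0.3, -0.0]
width: 0.0659
t 21.07 tcp [0.4706 0.0855 0.02  ] inHolder [-0.0722  0.1475  0.02  ] F [-0.4 -0.3 -0. ] T [-0.03 -0.02 -0.02] w 0.0659 tool x [ 0.211  0.977 -0.   ] tool y yaw -12.21 tilt 0.0 q6 [-0.07  0.28  1.98 -0.    0.88  0.14]
move cm [-0.05  0.12  1.5 ] target [0.4717 0.0847 0.005 ]
```

```bash
python3 -m creep '{"translation": [[0,0.1,0.5],[0,0,0.5],[0,0,0.5],[0,0,0.2],[0,0,0],[0,0,0]], "spin": [0,0,0,0,0,0], "grip": [-0.55,-0.55,-0.55,-0.55,-0.55,-0.55]}';  python3 -m creep '{"translation": [[0,0,0.15],[0,0,0.1],[0,0,0],[0,0,0]], "spin": [0,0,0,0], "grip": [-0.55,-0.55,-0.55,-0.55]}'; python3 -m creep '{"translation": [[0,0,0.1],[0,0,0.1],[0,0,0],[0,0,0]], "spin": [0,0,0,0], "grip": [-0.55,-0.55,-0.55,-0.55]}'
```

```text
t: 21.57
tcp_pos: [0.4707, 0.0854, 0.0028]
eef_rot: [-0.0, 0.778, 0.628, -0.0]
force: [1.5, 0.1, 0.3]
width: 0.0661
t: 21.9
tcp_pos: [0.4708, 0.0854, 0.0003]
eef_rot: [0.0, 0.778, 0.628, 0.0]
force: [-0.5, -0.1, -0.3]
width: 0.066
t: 22.23
tcp_pos: [0.4708, 0.0854, -0.0018]
eef_rot: [-0.0, 0.778, 0.628, -0.0]
force: [-1.5, 0.3, -0.4]
width: 0.0661
```

```bash
python3 -m creep '{"translation": [[0,0,0.1],[0,0,0.1],[0,0,0],[0,0,0],[0,0,0]], "spin": [0,0,0,0,0], "grip": [-0.55,-0.55,-0.55,-0.55,-0.55]}'; python3 -m creep '{"translation": [[0,0,0],[0,0,0],[0,0,0],[0,0,0],[0,0,0]], "spin": [0,0,0,0,0], "grip": [-0.45,-0.38,-0.3,-0.2,-0.1]}';python3 go.py -71 147 5
```

```text
t: 22.65
tcp_pos: [0.4708, 0.0854, -0.0037]
eef_rot: [-0.0, 0.778, 0.628, -0.0]
force: [0.3, 0.0, -0.3]
width: 0.0662
t: 23.07
tcp_pos: [0.4711, 0.0853, -0.003]
eef_rot: [0.0, 0.778, 0.628, 0.0]
force: [-1.6, -0.0, 8.3]
width: 0.0542
t 23.07 tcp [ 0.4711  0.0853 -0.003 ] inHolder [-0.0717  0.1475 -0.003 ] F [-1.6 -0.   8.3] T [ 0.    0.46 -0.02] w 0.0542 tool x [ 0.211  0.977 -0.   ] tool y yaw -12.2 tilt 0.02 q6 [-0.07  0.33  1.98 -0.    0.83  0.14]
move cm [-0.05  0.07 -0.8 ] target [0.4717 0.0847 0.005 ]
```

```bash
python3 -m creep '{"translation": [[0,0,0],[0,0,0],[0,0,0],[0,0,0],[0,0,-0.3],[0,0,-0.5],[0,0,-0.7],[0,0,-1],[0,0,-1],[0,0,0]], "spin": [0,0,0,0,0,0,0,0,0,0], "grip": [0,0.5,1,1,1,1,1,1,1,1]}';python3 go.py; python3 -m creep '{"translation": [[0,0,-1.5],[0,0,-2],[0,0,-2],[0,0,-2],[0,0,-2],[0,0,-2],[0,0,-2],[0,0,-2],[0,0,-2],[0,0,-1],[0,0,0],[0,0,0]], "spin": [0,0,0,0,0,0,0,0,0,0,0,0], "grip": [1,1,1,1,1,1,1,1,1,1,1,1]}';python3 go.py
python3 -c "
from h import *
snap('9',{'side':(170,120,140,140),'top':(170,140,140,140)})"
```

```text
t: 23.9
tcp_pos: [0.4727, 0.0853, 0.0338]
eef_rot: [0.001, 0.778, 0.628, 0.002]
force: [0.9, -0.0, -0.4]
width: 0.054
t 23.9 tcp [0.4727 0.0853 0.0338] inHolder [-0.0701  0.1478  0.0338] F [ 0.9 -0.  -0.4] T [ 0.03 -0.03  0.05] w 0.054 tool x [0.211 0.977 0.001] tool y yaw -12.2 tilt 0.24 q6 [-0.07  0.26  1.98 -0.    0.9   0.14]
t: 24.9
tcp_pos: [0.4709, 0.0853, 0.2162]
eef_rot: [0.0, 0.778, 0.628, 0.0]
force: [-0.7, -0.7, -0.8]
width: 0.0537
t 24.9 tcp [0.4709 0.0853 0.2162] inHolder [-0.0719  0.1475  0.2162] F [-0.7 -0.7 -0.8] T [ 0.03  0.04 -0.02] w 0.0537 tool x [0.211 0.977 0.   ] tool y yaw -12.21 tilt 0.05 q6 [-0.07 -0.03  1.86 -0.    1.31  0.14]
```

View pics/c9.png

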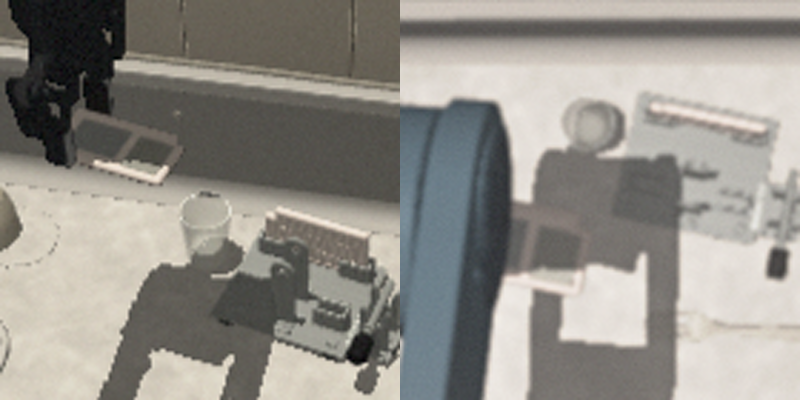

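The slide is held flat, label up, near side crop (130,145). The pin is still parked, with its knob at top crop (777,262), and the rear slide stands. A last numeric check, including drift.

```bash
python3 -m creep '{"translation": [[0,0,0],[0,0,0],[0,0,0],[0,0,0],[0,0,0],[0,0,0],[0,0,0],[0,0,0],[0,0,0],[0,0,0],[0,0,0],[0,0,0]], "spin": [0,0,0,0,0,0,0,0,0,0,0,0], "grip": [1,1,1,1,1,1,1,1,1,1,1,1]}'; python3 - <<'E'
from h import *
O=np.array([.510,-.074,0]);H=R.from_euler('z',np.radians(-12.2)).as_matrix()
d=manip.capture("side")[1];dt=manip.capture("top")[1]
for nm,D,n in(("side before",np.load("pics/side9.npy"),"side"),("side now",d,"side"),("top now",dt,"top")):
    Q=((cloud(n,D)-O)@H).reshape(-1,3)*1000
    q=Q[(Q[:,2]>180)&(Q[:,2]<250)&(Q[:,1]>60)&(Q[:,1]<128)&(Q[:,0]>-100)&(Q[:,0]<-40)]
    c,*_=np.linalg.lstsq(np.c_[q[:,:2]-[-71,100],np.ones(len(q))],q[:,2],rcond=None);print(nm,len(q),"slope x,y",c[:2].round(3),"z",c[2].round(1),"ymin",np.percentile(q[:,1],1).round(1))
    p=Q[(Q[:,2]>38)&(Q[:,2]<70)&(abs(Q[:,1]+81)<6)&(abs(Q[:,0])<10)];print("  pin shank y,z",np.median(p,0).round(1))
    r=Q[(Q[:,2]>58)&(Q[:,2]<70)&(abs(Q[:,0]-62)<10)&(abs(Q[:,1])<60)];print("  rear slide",np.median(r,0).round(1),r[:,1].min().round(),r[:,1].max().round())
E
```

```text
t: 26.0
tcp_pos: [0.4709, 0.0854, 0.2163]
eef_rot: [0.0, 0.778, 0.628, 0.0]
force: [0.8, -0.2, -0.6]
width: 0.0539
side before 475 slope x,y [0.007 0.004] z 225.7 ymin 67.4
  pin shank y,z [  0.7 -80.1  46.4]
  rear slide [59.7 -4.3 62.7] -46.0 43.0
side now 471 slope x,y [0.013 0.009] z 225.9 ymin 67.3
  pin shank y,z [ -0.1 -79.3  46.4]
  rear slide [59.3 -1.9 62.1] -44.0 44.0
top now 802 slope x,y [-0.005  0.001] z 226.6 ymin 66.1
  pin shank y,z [  0.1 -80.1  47.2]
  rear slide [62.1 -2.5 63.8] -47.0 42.0
```

```bash
python3 -c "
from cell import manip
print(manip.job_done())"
```

```text
the job is handed in; nothing more can be done
None
```

I drew the pin, laid it in the side notch and let go of it. The pinned slide is now held level, label face up, about 22 cm above the counter. I handed the job in at about 26 s; no verdict came back.

- **How the slide was turned:** the moves cannot tilt the tool. I lifted the slide out by its plain end and stood it on clear counter left of the holder. I pushed it over onto its back, then gripped it again across its long edges about 30 mm toward the plain end.
- **Slide at the end:** in the last check it was level within 1° and showed no drift over about 1 s.
- **Pin:** it lies in the notch within about 2 mm of the measured centre sideways, with its shank top at about 47 mm. That fits a pin resting on the notch floor. Its shank middle is about 5 mm toward the knob side, inside the limit.
- **Rear slide:** it is still standing in its slot.
- **Bystanders:** the glass shows no shift in the last pictures and nothing was touched. I did not re-measure the mug or the spoon.
- **Small disagreements:**
  - The two cameras differ by 1 to 3 mm on positions, such as the rear slide at 59 or 62 mm, close to the stated calibration error.
  - The gripper reads about 2 mm less than the true size of what it holds.
- **Label side:** I settled this from the side of the notch. The grey field at the notched end in the pictures agrees.

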